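Walk the hand press into its bench mount and lock it with the hitch pin

TASK

Before the hand press is used it must be locked to the worktop: push it along the surface, without lifting or tipping it, until the tongue on its base is fully home in the steel bench mount. Then take the hitch pin (the one with the thick handle and broad collar) out of the wooden die block and put it down through the mount and the tongue until its collar sits on the mount. Keep the arm and the gripper's body from knocking against the press and its lever, leave the punch in its hole and the other things on the worktop where they are.

Things in the scene. Friction and masses are not known exactly. Their poses are not given: they have to be found in the camera images.
- mount: Fixed steel bench mount on the worktop: foot plate 120 (x) x 96 (y, -30..+66 mm) x 14 mm high with a clevis on it. Origin on the worktop under the pin hole. Its mouth faces its own -y; the tongue enters towards its +y, into a slot 18 mm high and 43.5 mm wide with flared lead-ins 80 mm across, until its nose rests on the back stop at y = +20 mm: then all holes are in line.
- mount_hole (a point): Centre of the upper mouth of the mount's 18 mm pin hole, on top of its upper jaw, 42 mm above the worktop. The hole goes straight down through the upper jaw (76 x 50 mm, z 32 to 42 mm) and, under the slot, through the foot plate (z 0 to 14 mm). Axes as the mount's.
- press: Grey cast hand press, loose, about 0.9 kg (some 10 N to slide), facing the mount with its own +y. Origin on its underside. Base x -60..60, y -105..66, z 0..30 mm, ending at -y in two feet with a gap between. Column x -17..17, y -12..34 mm; head x -22..22, y -62..38, z 140..200 mm, ears to 236. Steel tongue 40 mm wide, z 17..27 mm, from y 60 to its chamfered nose at 120 mm.
- press_hole (a point): Centre of the 19 mm hole in the press's tongue, on the tongue's upper face (x 0, y +100, z 27 mm of the press); axes as the press's.
- press_foot_left (a point): Centre of the end face of the press's foot on its -x side (x -43, y -105, z 15 mm of the press). The face is 34 mm wide, 30 mm high and looks to the press's -y; push here and at the other foot.
- press_foot_right (a point): The same on the press's +x side (x +43 mm).
- press_lever (a point): End of the press's rigid lever (black grip 26 mm thick), at (0, 156, 261) mm of the press. The lever rises to here by 16 degrees from (0, 16, 221) mm and so hangs over the tongue's hole, its underside 230 mm above the worktop: an upright gripper at the hole would strike it. Lean the gripper 20 degrees or more, for instance 30 degrees back to -x or to -x and +y.
- die_block: Wooden block 58 (x) x 124 (y) x 46 mm high, fixed, origin in the middle of its underside. Two upright holes 16.5 mm wide and 42 mm deep, at y = +36 and y = -36 mm, hold the pin and the punch (either way round). Between them three brass dies stand up to 11 mm above its top.
- pin: Hitch pin, 96 mm, 0.1 kg, upright in the die block. Origin at the tip, z towards the handle. Steel shank 14 mm thick, 40 mm long, nose tapered to 7 mm over the last 8 mm; collar 34 mm wide, z 40..46 mm; round black handle 24 mm thick, z 46..96 mm (straight 52..90). In the block its tip is 6 mm above the worktop; fully in the mount, collar on the upper jaw, 2 mm.
- punch: Setting punch, 88 mm long, the other tool standing in the die block: same shank, but a narrow collar of 21 mm and a thin steel stem of 14 mm with a small 18 mm knob. Origin at its tip. Not needed; it stays.
- tape_measure: Yellow pocket tape measure, 55 x 123 x 25 mm, bystander; origin under its middle.
- spool_red: Standing thread spool with red thread, 29 mm wide, 46 mm high, bystander; origin under its middle.
- shaker: Small glass salt shaker with a grey domed top, 44 mm wide, 90 mm high, bystander; origin under its middle.
- tin: Low round white and red tub, 63 mm wide, 34 mm high, bystander; origin under its middle.
Not all that is in view belongs to the job. What is shaped like the punch but orange or yellow is not meant.

How it is judged:
On the way:
1. the press stands with its tongue fully home in the mount, the holes in line within 5 mm, the pin still in the die block (horizontal distance between press_hole and mount_hole below 0.005 m and z of press_hole in the frame of mount below 0.034 m and horizontal distance between pin and die_block below 0.06 m), for 0.2 s.
At the end, for the whole second after the job is handed in: Press level, tongue home in the mount (holes within 5 mm); hitch pin down through both, tip under 6 mm above the worktop (collar on the jaw), within 5 mm of the hole axis, upright within 8 degrees; punch still down in its hole; pin and press at rest (horizontal distance between each of pin, press_hole and mount_hole below 0.005 m and z of pin in the frame of mount below 0.006 m and angle between pin's own z axis and vertical below 0.14 rad and height (world z) of press below 0.006 m and angle between press's own z axis and vertical below 0.05 rad and z of punch in the frame of die_block below 0.012 m and horizontal distance between punch and die_block below 0.045 m and linear speed of each of pin, press below 0.02 m/s); the robot touches nothing.
It fails at once if the arm or the gripper's body (not the fingers) knocks against the press with more than 6 N (contact force between the arm and press above 6 N).
It fails at once if the press is tipped by more than 9 degrees or lifted by more than 15 mm (angle between press's own z axis and vertical above 0.16 rad or height (world z) of press above 0.015 m).
It fails at once if one of the other things (tape measure, red spool, shaker, tub) is moved by more than 30 mm (distance of any of tape_measure, spool_red, shaker, tin from where it was at the start of the episode above 0.03 m).
It fails at once if the punch is pulled out of the die block (z of punch in the frame of die_block above 0.04 m).
It also fails if it takes over 67 s, if anything falls off the work surface, if the arm or the gripper's body presses on something with over 40 N, if the wrist force passes 120 N, or if a joint passes its speed limit or range.

ROBOT

A 6-joint arm with a two-finger parallel gripper is mounted at the origin on a cart in front of the work surface, level with it; the furniture and walls round the work are solid. World frame = base frame: x ahead of the robot, y to its left, z up, the work surface at z = 0. Lengths are in m, angles in rad, forces in N, time in s.
With the tool pointing down it reaches from about 0.3 to 0.775 m from the base axis. Payload 14.6 kg.
Tool frame: the origin (TCP) lies at the very end of the fingers, on their centre line; the grasp point (between the pads) lies 19 mm behind it; z points along the fingers, y is the line along which they close (so a half turn about z gives the same grasp; the last joint's range is limited). The gripper opens to 94 mm and grips with 3 to 60 N. Pads are 16 mm wide; open, the fingers measure 119 mm over their backs; the gripper's body (75 mm by 177 mm) begins 78 mm behind the grasp point.
Start: joints at [1.119, 0.3, 1.521, -0, 1.321, -0.067], TCP at [0.206, 0.51, 0.205] pointing down, gripper open.
Joint ranges: [-3.03, 3.03], [-0.79, 2.21], [0.23, 2.52], [-1.04, 4.18], [0, 3.07], [-2.55, 2.55]. Speed limits (rad/s): [2.22, 2.22, 2.57, 3.14, 3.14, 3.14].

INTERFACE

Orientations are given as [roll, pitch, yaw] about the fixed x, y, z axes, in that order (R = Rz(yaw) Ry(pitch) Rx(roll)).
In Python, from station import ctrl gives the robot as it stands.
- The arm moves only by the tool carry_out, never from a script. Its argument "motion" is text: rows parted by semicolons, each of 7 numbers parted by spaces: the shift along the world's x, y, z in m, then the turn, a rotation vector about the world's x, y, z in degrees, then the closure in counts, from 0 (fully open) to 255 (shut). In form: dx dy dz wx wy wz hand; .... A call has 1 to 20 rows; each row shifts and turns the commanded pose from where the row before left it; what a row does not reach is not made up. A row lasts 1/12 s, in which the tool goes at most 41.7 mm and 7.16 degrees, less where a joint would pass 70% of its speed; a pose out of reach is approached as far as the arm can. A call is refused whole if a number of a shift passes 0.0417 or a number of a turn 7.16, either way. A call with a gripper value outside its range is refused whole. The fingers move at their own pace and stop on an object; "grip_force" is the grip in N (left out, the last holds). Time passes only in rows, so rows that do not move let the fingers close. It gives the time, the measured TCP pose, the force, the opening and the grip force at its end, in the units of the state.
- ctrl.get_obs(): the state, without advancing time (a new reading comes with each control period).
- ctrl.camera(name): name is "side" or "top"; returns a dict with "pixels" (384x512x3 uint8, red, green, blue), "range_z" (384x512 float32, m along the optical axis (not along the pixel's ray), 0 where there is no reading), "K" (3x3 intrinsics, pixels), "position" and "attitude" of the camera in the world. Camera axes: x right, y up, looking along -z (the intrinsics and any distortion apply to the point x, -y, -z); pixel columns grow to the right and rows downward; lengths in m; the calibration is good to about 2 mm. A picture is of the moment at which its call begins.
- ctrl.hand_in(): hands the job in; it is judged then, once.
The state is a dict: "time_s": time; "qpos": joint angles; "joint_vel": joint speeds; "tau": joint torques, N m; "ee_pos": TCP position; "eef_rot": TCP orientation; "force": force on the tool from outside, world axes, zero at the start; "moment": the same for the moment, N m; "grip_width": finger opening in m; "grip_force": force on a finger pad.
Only numpy, scipy, OpenCV 4.12 (cv2) and the standard library are available. Lean on these libraries where they do the work, as an engineer would, in place of code of your own. Each camera call takes 0.05 s, during which the arm holds its last target. There are 200 camera calls.

## Working session

There is one attempt and no reset: what is moved stays moved. The work goes in short steps, Python scripts to look and compute and a tool call to move; the robot and the scene stay as the last step left them, time stands still between calls to the robot, and variables do not carry over. Pictures are saved under pics/ and viewed, at most 10 in all, crops included, and the job is handed in when it is done.

Besides the shell and the picture viewer there is one more tool, called after "Call:" in YAML: its name, and indented under it one key for each argument. carry_out: Moves the arm, as the interface text tells. Its arguments: {"type":"object","properties":{"motion":{"type":"string"},"grip_force":{"type":"number"}},"required":["motion"]}

```bash
ls; mkdir -p pics
cat > h.py <<'E'
import numpy as np, cv2
from station import ctrl
from scipy.spatial.transform import Rotation as R
def cloud(c):
    z=c["range_z"]; v,u=np.mgrid[0:z.shape[0],0:z.shape[1]]
    K=c["K"]; P=np.stack([(u-K[0,2])/K[0,0]*z,-(v-K[1,2])/K[1,1]*z,-z],-1)
    a=np.array(c["attitude"]); M=a if a.shape==(3,3) else (R.from_euler('xyz',a).as_matrix() if a.size==3 else R.from_quat(a).as_matrix())
    W=P@M.T+np.array(c["position"]); W[z==0]=np.nan
    return W
E
python3 - <<'E'
from h import *
for n in("top","side"):
    c=ctrl.camera(n); print(n,c["K"],c["position"],c["attitude"],c.keys())
    np.savez(f"{n}0.npz",**{k:np.array(v) for k,v in c.items()})
    cv2.imwrite(f"pics/{n}0.png",cv2.resize(c["pixels"][:,:,::-1],(800,600)))
print(ctrl.get_obs())
E
```

```text
pics
top [[425.19252208   0.         250.32468438]
 [  0.         425.19252208 194.4010753 ]
 [  0.           0.           1.        ]] [0.43863155 0.1175904  1.27852366] [ 0.10650086  0.00288151 -1.57268937] dict_keys(['pixels', 'range_z', 'K', 'position', 'attitude'])
side [[458.06799121   0.         249.58669355]
 [  0.         458.06799121 187.03438048]
 [  0.           0.           1.        ]] [0.56505588 1.04522678 0.71244868] [ 1.03723534  0.0110488  -3.13251697] dict_keys(['pixels', 'range_z', 'K', 'position', 'attitude'])
{'time_s': 0.1, 'qpos': array([ 1.11940510e+00,  3.00433979e-01,  1.52154940e+00,  1.01765931e-06,
        1.32068453e+00, -6.66050749e-02]), 'joint_vel': array([ 1.35654970e-03, -5.90784339e-04, -3.67192471e-03,  8.34851756e-04,
        6.17798102e-05,  5.57441704e-04]), 'tau': array([-4.51261394e-04, -5.32649696e+01, -3.53285372e+01,  7.09011080e-02,
        2.35970237e-02, -5.02323883e-05]), 'ee_pos': array([0.20634644, 0.50956025, 0.20492009]), 'eef_rot': array([-3.14051984e+00, -7.25484642e-05,  2.75680621e+00]), 'force': array([-0.36787381,  0.34117671,  0.47298921]), 'moment': array([ 0.05145996, -0.05598883, -0.00321912]), 'grip_force': 0.0, 'grip_width': 0.09382712406828987}
```

View pics/top0.png

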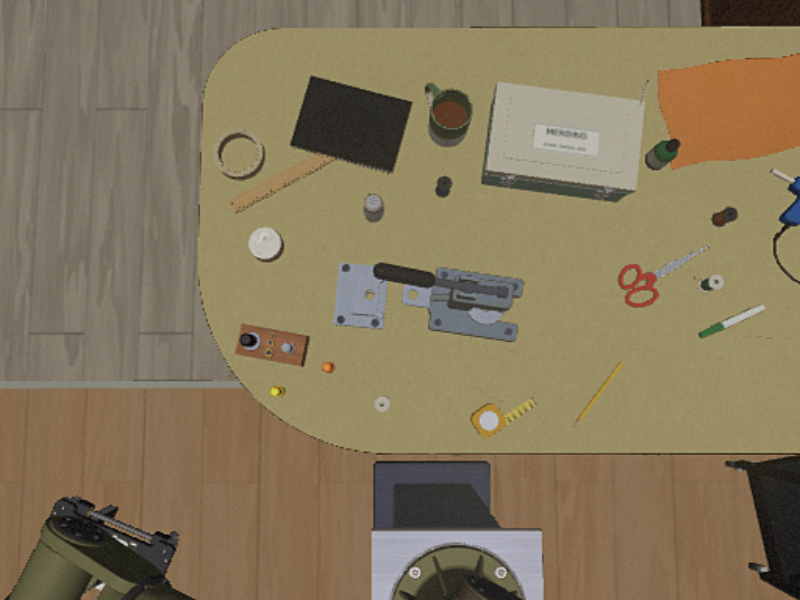

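View pics/side0.png

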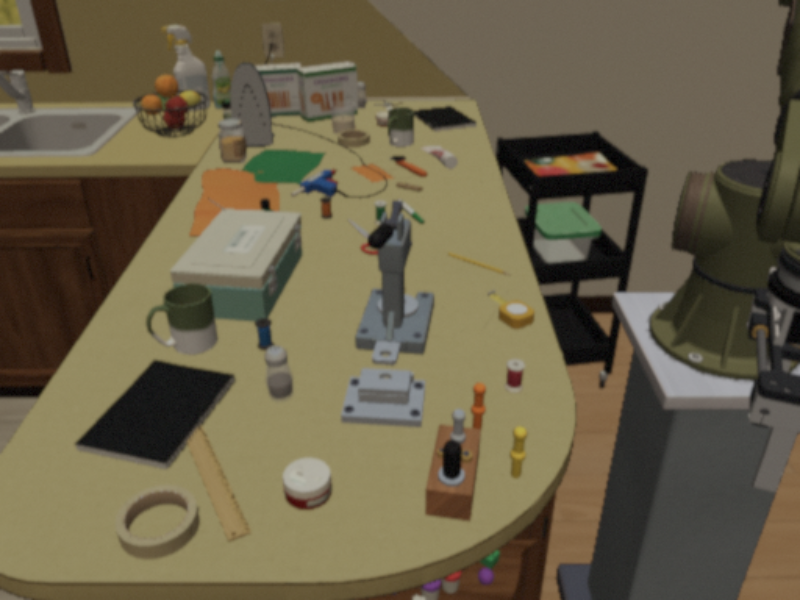

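Top view, in 800x600 pixels:
- **Mount:** (360,296), with the press at (475,303) facing +y (left).
- **Die block:** (272,345).

Pin candidates:
- Black handle with a broad collar at (249,340).
- Steel punch at (289,348).
- Orange decoy at (328,367).
- Yellow decoy at (277,391).

I choose the black one.

```bash
cat > m.py <<'E'
from h import *
def rect(W,lo,hi,box,tag):
    m=(W[...,2]>lo)&(W[...,2]<hi)&(W[...,0]>box[0])&(W[...,0]<box[1])&(W[...,1]>box[2])&(W[...,1]<box[3])
    n,l,s,_=cv2.connectedComponentsWithStats(m.astype(np.uint8))
    k=1+np.argmax(s[1:,4]); p=W[l==k]
    (cx,cy),(w,h),a=cv2.minAreaRect((p[:,:2]*1000).astype(np.float32))
    print(tag,"n",len(p),"c",round(cx,1),round(cy,1),"size",round(w,1),round(h,1),"ang",round(a,2),"z",np.median(p[:,2]).round(4))
    return p
def px(c,u,v,z):  # native pixel -> world at height z
    K=c["K"]; M=R.from_euler('xyz',c["attitude"]).as_matrix()
    d=M@np.array([(u-K[0,2])/K[0,0],-(v-K[1,2])/K[1,1],-1]); p=np.array(c["position"])
    return p+d*(z-p[2])/d[2]
E
python3 - <<'E'
from m import *
c=dict(np.load("top0.npz")); W=cloud(c)
for n,(u,v) in dict(mount=(360,320),mhole=(370,296),jaw=(376,280),thole=(412,296),pin=(249,340),punch=(289,348),block=(300,355),tin=(265,244),shaker=(373,203),tape=(488,420),spool=(382,404),base=(440,330),table=(340,400),levend=(380,271)).items():
    print(n,W[int(v*.64),int(u*.64)].round(4))
t=W[int(320*.64),int(360*.64)]
rect(W,.008,.020,[t[0]-.15,t[0]+.15,t[1]-.12,t[1]+.12],"plate")
rect(W,.037,.047,[t[0]-.1,t[0]+.15,t[1]-.1,t[1]+.1],"jaw")
b=W[int(330*.64),int(440*.64)]
p=rect(W,.024,.036,[b[0]-.1,b[0]+.2,b[1]-.25,b[1]+.15],"base+tongue")
d=W[int(355*.64),int(300*.64)]
rect(W,.041,.051,[d[0]-.15,d[0]+.15,d[1]-.1,d[1]+.2],"block")
c2=dict(np.load("side0.npz")); S=cloud(c2)
rect(S,.008,.020,[t[0]-.15,t[0]+.15,t[1]-.12,t[1]+.12],"S plate")
rect(S,.037,.047,[t[0]-.1,t[0]+.15,t[1]-.1,t[1]+.1],"S jaw")
rect(S,.024,.036,[b[0]-.1,b[0]+.2,b[1]-.25,b[1]+.15],"S base")
rect(S,.041,.051,[d[0]-.15,d[0]+.15,d[1]-.1,d[1]+.2],"S block")
im=c["pixels"][:,:,::-1]
a=cv2.resize(im[150:230,195:345],None,fx=5,fy=5,interpolation=cv2.INTER_CUBIC)
s=c2["pixels"][:,:,::-1][215:335,215:335]
s=cv2.resize(s,None,fx=3,fy=3,interpolation=cv2.INTER_CUBIC)
b2=cv2.resize(im[195:260,140:225],None,fx=4,fy=4,interpolation=cv2.INTER_CUBIC)
cv2.imwrite("pics/crop1.png",a)
cv2.imwrite("pics/crop2.png",np.hstack([s,cv2.copyMakeBorder(b2,0,360-b2.shape[0],0,0,0)]))
E
```

```text
mount [0.5453 0.1818 0.0117]
mhole [ 0.5921  0.1644 -0.0019]
jaw [0.616  0.1511 0.0445]
thole [0.5916 0.0826 0.0011]
pin [0.5021 0.3738 0.1016]
punch [0.4884 0.3054 0.0947]
block [0.4759 0.2896 0.0472]
tin [0.6868 0.3623 0.0355]
shaker [0.7541 0.1557 0.0887]
tape [ 0.3568 -0.0582  0.0245]
spool [0.3853 0.1401 0.0082]
base [0.5233 0.0304 0.0232]
table [0.3911 0.2203 0.0035]
levend [0.5974 0.1377 0.2746]
plate n 619 c 591.0 179.4 size 96.3 120.2 ang 84.53 z 0.0143
jaw n 394 c 590.0 170.5 size 50.1 75.8 ang 84.61 z 0.0421
base+tongue n 975 c 558.4 -8.2 size 224.9 82.9 ang 81.19 z 0.0298
block n 632 c 495.5 344.5 size 124.9 57.8 ang 79.51 z 0.0463
S plate n 885 c 590.6 181.3 size 98.1 120.1 ang 84.7 z 0.0134
S jaw n 431 c 589.7 172.1 size 56.8 76.2 ang 84.74 z 0.0409
S base n 1082 c 576.3 -8.8 size 226.8 119.2 ang 81.51 z 0.0285
S block n 812 c 495.1 345.2 size 127.8 58.5 ang 79.37 z 0.0453
```

View pics/crop1.png

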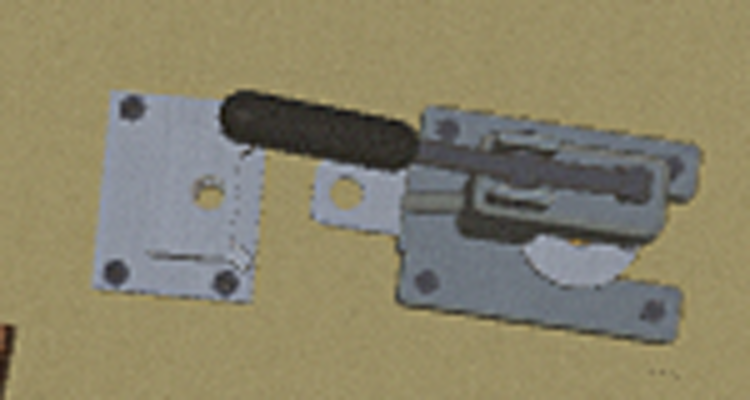

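View pics/crop2.png

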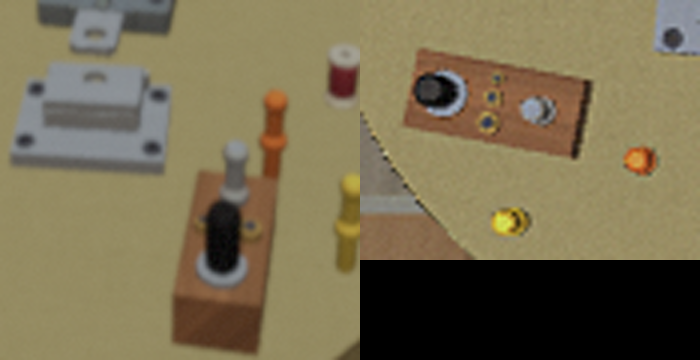

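The crops confirm the choice. The black handle with the broad collar is the pin, the steel tool beside it is the punch, and the orange and yellow ones stand apart. Next I work out the exact poses.

Run:
```python
from m import *
c=dict(np.load("top0.npz")); W=cloud(c); c2=dict(np.load("side0.npz")); S=cloud(c2)
mh=px(c,195+208/5,150+195/5,.042)[:2]*1e3; th=px(c,195+347/5,150+192/5,.027)[:2]*1e3
d=lambda a:np.array([np.cos(np.radians(a)),np.sin(np.radians(a))])
mo=np.array([591,179.4])-18*d(84.55); print("mount",mo,"hole px",mh,"thole px",th)
po=np.array([576.3,-8.8])-7.5*d(81.4); print("press side",po,"hole",po+100*d(81.4))
# top: tongue + base edges
Y=d(81.3);X=d(-8.7)
m=(abs(W[...,2]-.028)<.006)&(W[...,0]>.45)&(W[...,0]<.7)&(W[...,1]>-.16)&(W[...,1]<.12)
p=W[m][:,:2]*1e3; a=p@X; b=p@Y
t=b>b.max()-25; print("tongue X centre",(a[t].max()+a[t].min())/2,"w",np.ptp(a[t]),"base X",a.min(),a.max(),"Y",b.min(),b.max())
xc=(a.max()+a.min())/2; yc=(b.max()+b.min())/2-7.5; print("press top",xc*X+yc*Y,"hole",xc*X+(yc+100)*Y)
M=d(84.55);N=d(-5.45); ph=xc*X+(yc+100)*Y
print("press hole in mount: x",(ph-mo)@N,"y",(ph-mo)@M)
for n,P in(("top",W),("side",S)):
    q=P[(P[...,2]>.07)&(P[...,2]<.115)&(P[...,0]>.38)&(P[...,0]<.56)&(P[...,1]>.2)&(P[...,1]<.45)]
    for k,cc in(("pin",(.502,.38)),("punch",(.489,.309)),("yel",px(c,277*.64,391*.64,.08)[:2]),("or",px(c,328*.64,367*.64,.08)[:2])):
        r=q[np.hypot(*(q[:,:2]-cc).T)<.02]; print(n,k,np.round(cc,3),len(r), r.mean(0).round(4) if len(r) else 0, r[:,2].max().round(3) if len(r) else 0)
```

```text
mount [589.29041276 161.48136971] hole px [586.82787003 161.07256103] thole px [590.23235985  79.18458149]
press side [575.17848492 -16.21567286] hole [590.13201927  82.65996525]
tongue X centre 570.9250877473614 w 38.06411399572528 base X 511.62897900313567 632.3076118452426 Y -36.08100264249841 188.69729555087108
press top [575.79514015 -18.49996139] hole [590.92122217  80.34942729]
press hole in mount: x 9.329111377420036 y -80.610292772087
top pin [0.502 0.38 ] 72 [0.5015 0.3767 0.0963] 0.108
top punch [0.489 0.309] 36 [0.4887 0.3085 0.0927] 0.099
top yel [0.41  0.325] 33 [0.4097 0.3301 0.0802] 0.085
top or [0.453 0.234] 31 [0.4536 0.2371 0.0811] 0.086
side pin [0.502 0.38 ] 210 [0.5022 0.3864 0.0901] 0.103
side punch [0.489 0.309] 87 [0.4886 0.3135 0.0861] 0.097
side yel [0.41  0.325] 62 [0.4104 0.3349 0.0776] 0.083
side or [0.453 0.234] 50 [0.454  0.242  0.0774] 0.084
```

Call:
carry_out:
  motion: "0.0138 -0.0289 0 0 0 -3.5 49; 0.0138 -0.0289 0 0 0 -3.5 49; 0.0138 -0.0289 0 0 0 -3.5 49; 0.0138 -0.0289 0 0 0 -3.5 49; 0.0138 -0.0289 0 0 0 -3.5 49; 0.0138 -0.0289 0 0 0 -3.5 49; 0.0138 -0.0289 0 0 0 -3.5 49; 0.0138 -0.0289 0 0 0 -3.5 49; 0.0138 -0.0289 0 0 0 -3.5 49; 0.0062 -0.0312 0 0 0 -3.5 49; 0.0062 -0.0312 0 0 0 -3.5 49; 0.0062 -0.0312 0 0 0 -3.5 49; 0.0062 -0.0312 0 0 0 -3.5 49; 0.0062 -0.0312 0 0 0 -3.5 49; 0.0062 -0.0312 0 0 0 -3.5 49; 0.0062 -0.0312 0 0 0 -3.5 49; 0.0062 -0.0312 0 0 0 -3.5 49"

```text
time_s: 1.52
ee_pos: [0.3801, -0.0015, 0.2054]
eef_rot: [3.142, 0.0, 1.715]
force: [0.5, 1.2, -0.3]
grip_width: 0.0761
grip_force: 0.0
```

Call:
carry_out:
  motion: "0 -0.028 0 0 0 -3.4 49; 0 -0.028 0 0 0 -3.4 49; 0 -0.028 0 0 0 -3.4 49; 0 -0.028 0 0 0 -3.4 49; 0 -0.028 0 0 0 -3.4 49; 0 -0.028 0 0 0 0 49; 0.0247 0 0 2.83 -0.43 0 49; 0.0247 0 0 2.83 -0.43 0 49; 0.0247 0 0 2.83 -0.43 0 49; 0.0247 0 0 2.83 -0.43 0 49; 0.0247 0 0 2.83 -0.43 0 49; 0.0247 0 0 2.83 -0.43 0 49; 0.0247 0 0 2.83 -0.43 0 49; 0 0 0 0 0 0 49"

```text
time_s: 2.68
ee_pos: [0.5551, -0.1683, 0.2034]
eef_rot: [-3.14, -0.354, 1.421]
force: [-0.5, 0.4, -1.4]
grip_width: 0.076
grip_force: 0.0
```

Run:
```python
from m import *
o=ctrl.get_obs(); M=R.from_euler('xyz',o["eef_rot"]).as_matrix(); print(o["ee_pos"],M[:,1],M[:,2],o["qpos"])
```

```text
[ 0.55514489 -0.16830295  0.20343853] [ 0.98882627 -0.14906231 -0.00174237] [ 0.05002601  0.34281965 -0.93806827] [-0.51009675  0.42892891  1.39025745  0.33165079  1.45988172 -0.42009985]
```

Call:
carry_out:
  motion: "0 0 -0.03 0 0 0 49; 0 0 -0.03 0 0 0 49; 0 0 -0.03 0 0 0 49; 0 0 -0.03 0 0 0 49; 0 0 -0.03 0 0 0 49; 0 0 -0.026 0 0 0 49; 0 0 -0.015 0 0 0 49; 0 0 0 0 0 0 49; 0.001 0.01 0 0 0 0 49; 0.001 0.01 0 0 0 0 49; 0.001 0.007 0 0 0 0 49; 0 0.005 0 0 0 0 49; 0 0 0 0 0 0 49"

```text
time_s: 3.77
ee_pos: [0.5565, -0.1347, 0.0153]
eef_rot: [3.14, -0.349, 1.424]
force: [0.3, 0.0, 0.3]
grip_width: 0.0759
grip_force: 0.0
```

Run:
```python
from m import *
c=ctrl.camera("top"); c2=ctrl.camera("side")
a=cv2.resize(c["pixels"][:,:,::-1][150:250,195:365],(680,400),interpolation=cv2.INTER_CUBIC)
cv2.imwrite("pics/a1.png",a); print(ctrl.get_obs()["ee_pos"],ctrl.get_obs()["force"])
```

```text
[ 0.55639544 -0.13575849  0.01501654] [-0.44628661 -0.03654689 -0.30516526]
```

View pics/a1.png

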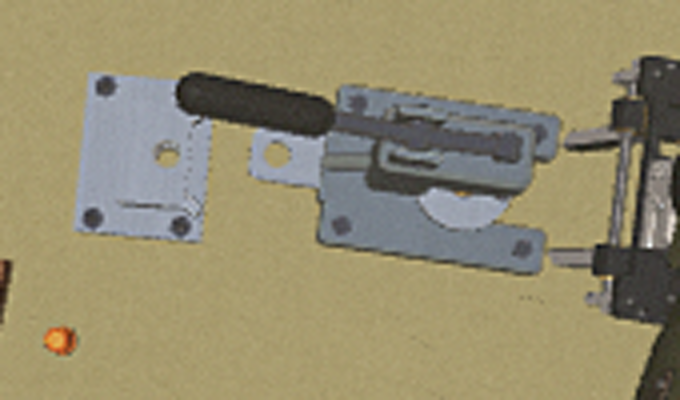

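Both finger tips stand just short of the two feet, at (565,140) and (550,257) in the crop. I now push and turn the press about 4.5° counterclockwise.

Call:
carry_out:
  motion: "0.0004 0.003 0 0 0 0 49; 0.0004 0.003 0 0 0 0 49; 0.001 0.0024 0 0 0 0.375 49; 0.001 0.0024 0 0 0 0.375 49; 0.001 0.0024 0 0 0 0.375 49; 0.001 0.0024 0 0 0 0.375 49; 0.001 0.0024 0 0 0 0.375 49; 0.001 0.0024 0 0 0 0.375 49; 0.001 0.0024 0 0 0 0.375 49; 0.001 0.0024 0 0 0 0.375 49; 0.001 0.0024 0 0 0 0.375 49; 0.001 0.0024 0 0 0 0.375 49; 0.001 0.0024 0 0 0 0.375 49; 0.001 0.0024 0 0 0 0.375 49; 0 0 0 0 0 0 49"

```text
time_s: 5.12
ee_pos: [0.5693, -0.1012, 0.0145]
eef_rot: [3.14, -0.349, 1.501]
force: [0.4, -3.0, 0.6]
grip_width: 0.0758
grip_force: 1.6
```

```bash
cat >> m.py <<'E'
def press():
    c=ctrl.camera("top"); W=cloud(c)
    m=(abs(W[...,2]-.029)<.006)&(W[...,0]>.48)&(W[...,0]<.68)&(W[...,1]>-.2)&(W[...,1]<.2)
    n,l,s,_=cv2.connectedComponentsWithStats(m.astype(np.uint8)); l1=l==1+np.argmax(s[1:,4])
    p=(W[m][:,:2]*1000).astype(np.float32)
    # right/front long edge of base: -x side face points
    q=(W[l1][:,:2]*1000); lo=[]
    for y in np.arange(q[:,1].min()+12,q[:,1].min()+160,4):
        k=q[abs(q[:,1]-y)<2]; lo.append((y,k[:,0].min()))
    lo=np.array(lo); base=lo[lo[:,1]<np.min(lo[:,1])+25]
    f=np.polyfit(base[:,0],base[:,1],1)
    r=base[:,1]-np.polyval(f,base[:,0]); f=np.polyfit(base[abs(r)<2,0],base[abs(r)<2,1],1)
    yaw=-np.degrees(np.arctan(f[0])); Y=np.array([np.sin(-np.radians(yaw)),np.cos(np.radians(yaw))]);X=np.array([Y[1],-Y[0]])
    a=q@X;b=q@Y; near=b[a<np.percentile(a,30)]
    x0=np.array([np.polyval(f,0),0])@X+60
    print("press yaw",yaw.round(2),"origin by rear foot",(x0*X+(near.min()+105)*Y).round(1),"by nose" ,(x0*X+(b.max()-120)*Y).round(1),"tilt spread",len(q))
    return c
E
python3 - <<'E'
from m import *
c=press(); o=ctrl.get_obs(); print(o["ee_pos"],o["force"],o["eef_rot"])
c0=dict(np.load("top0.npz"))
ctrl.camera=lambda n:c0
press()
E
```

```text
press yaw -4.03 origin by rear foot [580.    7.8] by nose [580.3  11.9] tilt spread 968
[ 0.56920615 -0.10125593  0.01452739] [ 0.71059469 -3.77902807  1.3230151 ] [ 3.14047329 -0.34934953  1.50052692]
press yaw -8.82 origin by rear foot [577.1 -18.2] by nose [577.  -18.8] tilt spread 972
```

Call:
carry_out:
  motion: "0.0003 0.005 0 0 0 0 49; 0.0003 0.005 0 0 0 0 49; 0.0003 0.005 0 0 0 0 49; 0.0003 0.005 0 0 0 0 49; 0.0003 0.005 0 0 0 0 49; 0.0003 0.005 0 0 0 0 49; 0.0003 0.005 0 0 0 0 49; 0.0003 0.005 0 0 0 0 49; 0 0 0 0 0 0 49"

```text
time_s: 5.92
ee_pos: [0.5714, -0.0607, 0.0145]
eef_rot: [3.141, -0.35, 1.501]
force: [-0.2, -1.6, 0.7]
grip_width: 0.0757
grip_force: 0.7
```

Run:
```python
from m import *
c=press(); o=ctrl.get_obs(); print(o["ee_pos"],o["force"],o["eef_rot"])
a=cv2.resize(c["pixels"][:,:,::-1][150:250,195:365],(680,400),interpolation=cv2.INTER_CUBIC)
cv2.imwrite("pics/a2.png",a)
```

```text
press yaw -4.12 origin by rear foot [582.9  55. ] by nose [580.8  25.9] tilt spread 865
[ 0.5713361  -0.06084907  0.01449047] [ 0.08233357 -0.52552595  0.50553124] [ 3.14105463 -0.34998954  1.50045937]
```

View pics/a2.png

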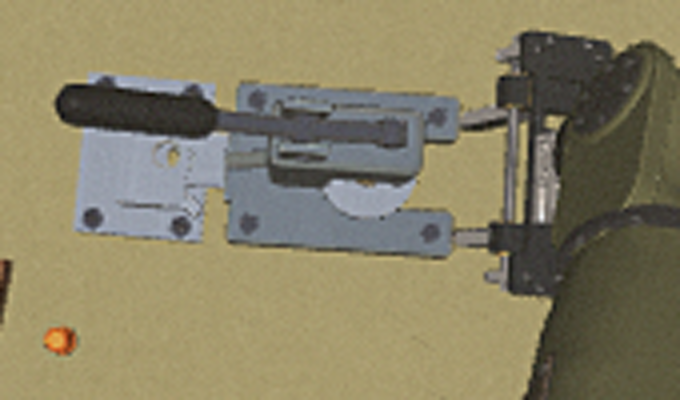

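The tongue is in the slot (edge near (190,185)) and both fingers are on the feet. About 10 mm remains.

Call:
carry_out:
  motion: "0.0002 0.0025 0 0 0 0 49; 0.0002 0.0025 0 0 0 0 49; 0.0002 0.0025 0 0 0 0 49; 0.0002 0.0025 0 0 0 0 49; 0 0.002 0 0 0 0 49; 0 0 0 0 0 0 49; 0 0 0 0 0 0 49"

```text
time_s: 6.55
ee_pos: [0.5723, -0.0508, 0.0145]
eef_rot: [3.14, -0.347, 1.5]
force: [-2.0, -14.0, 2.8]
grip_width: 0.0761
grip_force: 6.9
```

Call:
carry_out:
  motion: "0.0001 0.0015 0 0 0 0 49; 0.0001 0.0015 0 0 0 0 49; 0 0 0 0 0 0 49; 0 0 0 0 0 0 49"

```text
time_s: 6.88
ee_pos: [0.5725, -0.0503, 0.0146]
eef_rot: [3.139, -0.344, 1.5]
force: [-6.6, -30.6, 3.9]
grip_width: 0.0763
grip_force: 15.4
```

Run:
```python
from m import *
c=press(); o=ctrl.get_obs(); print(o["ee_pos"],o["force"],o["eef_rot"],o["time_s"])
```

```text
press yaw -4.07 origin by rear foot [583.3  58.2] by nose [581.   25.8] tilt spread 840
[ 0.57250054 -0.05024934  0.01459273] [ -5.80812082 -30.38305575   4.74258449] [ 3.13892801 -0.34390692  1.49960158] 6.9333
```

Call:
carry_out:
  motion: "0 -0.005 0 0 0 0 49; -0.001 -0.012 0 0 0 0 49; -0.002 -0.02 0 0 0 0 49; -0.002 -0.02 0 0 0 0 49; 0 -0.02 0 0 0 0 49; 0 -0.02 0.01 0 0 0 49; 0 0 0.03 0 0 0 49; 0 0 0.03 0 0 0 49"

```text
time_s: 7.6
ee_pos: [0.5663, -0.1441, 0.0841]
eef_rot: [-3.139, -0.351, 1.498]
force: [0.5, 1.8, 1.3]
grip_width: 0.0758
grip_force: 0.0
```

Run:
```python
from m import *
c=press(); W=cloud(c); S=cloud(ctrl.camera("side"))
c0=dict(np.load("top0.npz")); s0=dict(np.load("side0.npz"))
def ed(P,yaw,o):
    o=np.array(o)/1e3; y=np.radians(yaw); X=np.array([np.cos(y),np.sin(y)]);Y=np.array([-X[1],X[0]])
    r=P[...,:2]-o; a=r@X;b=r@Y; out=[]
    for lo,hi in((-56,-30),(30,56)):
        k=(abs(P[...,2]-.029)<.005)&(a>lo/1e3)&(a<hi/1e3)&(abs(b)<.2)
        out+=[round(1e3*b[k].min(),1),round(1e3*b[k].max(),1)]
    k=(abs(P[...,2]-.029)<.005)&(abs(b)<.1); out+=[round(1e3*a[k].min(),1),round(1e3*a[k].max(),1)]
    return out   # expect -105, 66, -105, 66, -60, 60
print("t0",ed(cloud(c0),-8.7,(575.8,-18.5))); print("s0",ed(cloud(s0),-8.7,(575.8,-18.5)))
print("t1",ed(W,-4.1,(579.8,62))); print("s1",ed(S,-4.1,(579.8,62)))
print(ctrl.get_obs()["ee_pos"],ctrl.get_obs()["force"])
# hole seen
im=c["pixels"][:,:,::-1][175:215,205:265]; s=ctrl.camera("side"); si=s["pixels"][:,:,::-1][215:285,215:285]
cv2.imwrite("pics/a3.png",np.hstack([cv2.resize(im,(420,280),interpolation=cv2.INTER_CUBIC),cv2.resize(si,(280,280),interpolation=cv2.INTER_CUBIC)]))
```

```text
press yaw -4.06 origin by rear foot [583.4  63.4] by nose [580.7  25.8] tilt spread 846
t0 [np.float64(-104.9), np.float64(193.9), np.float64(-103.4), np.float64(61.6), np.float64(-549.4), np.float64(397.4)]
s0 [np.float64(-103.3), np.float64(176.0), np.float64(-103.4), np.float64(64.7), np.float64(-618.6), np.float64(334.9)]
t1 [np.float64(-104.7), np.float64(117.0), np.float64(-104.4), np.float64(147.4), np.float64(-57.8), np.float64(392.0)]
s1 [np.float64(-104.0), np.float64(136.1), np.float64(-102.8), np.float64(134.9), np.float64(-676.9), np.float64(396.3)]
[ 0.56900522 -0.14444784  0.08878447] [-0.22763249  0.29447751  0.13158338]
```

View pics/a3.png

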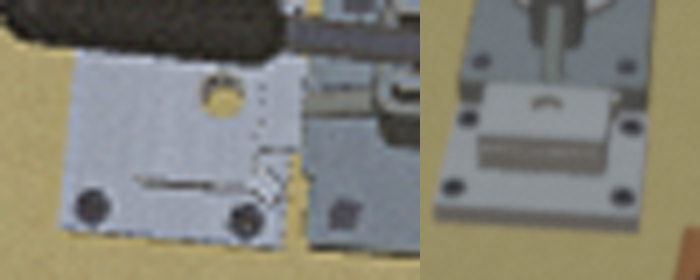

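The press is home: the rear faces are at -104.7 of -105 mm and the table shows through the aligned hole at (222,95). Next I back out and go round the front to the pin.

Call:
carry_out:
  motion: "0 -0.01 0.03 0 0 0 100; -0.01 0 0.03 0 0 0 150; -0.025 0 0.03 -2.8 0.3 0 150; -0.025 0 0.03 -2.8 0.3 0 150; -0.025 0 0 -2.8 0.3 0 150; -0.025 0 0 -2.8 0.3 0 150; -0.025 0 0 -2.8 0.3 0 150; -0.025 0 0 -2.8 0.3 0 150; -0.015 0 0 -2.8 0.2 0 150; 0 0.03 0 0 0 4 150; 0 0.03 0 0 0 4 150; 0 0.03 0 0 0 4 150; 0 0.03 0 0 0 4 150; 0 0.03 0 0 0 4 150; 0 0.03 0 0 0 4 150; 0 0.03 0 0 0 4 150; 0 0.03 0 0 0 4 150; 0 0.03 0 0 0 4 150; 0 0 0 0 0 0 150"

```text
time_s: 9.33
ee_pos: [0.3916, 0.1203, 0.2033]
eef_rot: [-3.13, -0.008, 2.135]
force: [-0.4, -0.8, 0.1]
grip_width: 0.0389
grip_force: 0.0
```

```bash
cat > k.py <<'E'
from h import *
from scipy.optimize import least_squares
E_=lambda ax,q:R.from_euler(ax,q).as_matrix()
def fk(q,p):
    h,a1,L2,e,L3,Lt,o6=p
    z=np.array
    A=E_('z',q[0]); P=A@z([a1,0,h]); A=A@E_('y',q[1]); P=P+A@z([0,0,L2]); A=A@E_('y',q[2]); P=P+A@z([e,0,L3])
    A=A@E_('z',q[3])@E_('y',q[4])@E_('z',q[5]+o6); return P+A@z([0,0,Lt]),A
D=[([1.1194,.30043,1.52155,0,1.32068,-.0666],[.20635,.50956,.20492],[-3.14052,0,2.75681]),
([-.51009675,.42892891,1.39025745,.33165079,1.45988172,-.42009985],[.55514,-.1683,.20344],None)]
E
python3 - <<'E'
from k import *
o=ctrl.get_obs(); print(o["ee_pos"],o["eef_rot"],o["qpos"],o["force"])
D.append((o["qpos"],o["ee_pos"],o["eef_rot"]))
def res(p,s4=1,s6=1):
    r=[]
    for q,x,e in D:
        q=np.array(q)*[1,1,1,s4,1,s6]; P,A=fk(q,p); r+=list(P-x)
        if e is not None: r+=list(.3*(A-E_('xyz',e)).ravel())
    return np.array(r)
best=None
for s4 in(1,-1):
  for s6 in(1,-1):
    for o6 in(-1.57,0,1.57,3.14):
      f=least_squares(res,[.3,.0,.45,0,.45,.3,o6],args=(s4,s6))
      if best is None or f.cost<best[0]: best=(f.cost,s4,s6,f.x)
print(best)
np.save("kp.npy",np.r_[best[1],best[2],best[3]])
p=best[3]; sg=np.array([1,1,1,best[1],1,best[2]])
lo=np.array([-3.03,-.79,.23,-1.04,0,-2.55]);hi=np.array([3.03,2.21,2.52,4.18,3.07,2.55])
def ik(g,a,th,s=1):
    a,th=np.radians([a,th]); z=np.array([np.sin(th)*np.cos(a),np.sin(th)*np.sin(a),-np.cos(th)]); y=s*np.array([-np.sin(a),np.cos(a),0]); A=np.stack([np.cross(y,z),y,z],1)
    t=np.array(g)+.019*z; out=None
    for q0 in (o["qpos"],[.4,.6,1.5,0,.6,-1.3],[.4,.6,1.5,3,.6,1.3]):
        f=least_squares(lambda q:np.r_[fk(q*sg,p)[0]-t,.3*(fk(q*sg,p)[1]-A).ravel()],np.clip(q0,lo+.01,hi-.01),bounds=(lo,hi))
        if out is None or f.cost<out.cost: out=f
    print(g,a.round(2),th.round(2),s,"cost",out.cost,out.x.round(2),"tcp",t.round(4))
for th in (40,50,55):
  for s in(1,-1):
    ik((.502,.380,.084),20,th,s); ik((.589,.1615,.135),-5,th,s); ik((.589,.1615,.08),-5,th,s)
E
```

```text
[0.39157229 0.12027848 0.2033437 ] [-3.13001882 -0.00769     2.13462128] [ 0.20645834 -0.0089698   1.88003527  0.00328937  1.28406132 -0.35836277] [-0.41140502 -0.79989008  0.06918692]
(np.float64(0.00132671877312867), 1, 1, array([-0.71164243, -0.13857598,  0.56522187, -0.86637989,  0.31459733,
        0.38479085,  1.57078951]))
(0.502, 0.38, 0.084) 0.35 0.7 1 cost 9.724544045646605e-17 [ 0.82 -0.35  2.51 -0.74  0.44 -0.51] tcp [0.5135 0.3842 0.0694]
(0.589, 0.1615, 0.135) -0.09 0.7 1 cost 1.5958147467336066e-16 [ 0.47 -0.31  2.41 -0.73  0.54 -0.47] tcp [0.6012 0.1604 0.1204]
(0.589, 0.1615, 0.08) -0.09 0.7 1 cost 8.424214157884825e-06 [ 0.47 -0.36  2.52 -0.78  0.5  -0.4 ] tcp [0.6012 0.1604 0.0654]
(0.502, 0.38, 0.084) 0.35 0.7 -1 cost 3.518963846792328e-05 [ 0.8  -0.34  2.5  -0.68  0.43  2.55] tcp [0.5135 0.3842 0.0694]
(0.589, 0.1615, 0.135) -0.09 0.7 -1 cost 0.00010296645879123504 [ 0.43 -0.3   2.39 -0.64  0.52  2.55] tcp [0.6012 0.1604 0.1204]
(0.589, 0.1615, 0.08) -0.09 0.7 -1 cost 0.000260036326735645 [ 0.41 -0.36  2.51 -0.64  0.46  2.55] tcp [0.6012 0.1604 0.0654]
(0.502, 0.
[... 811 characters left out ...]
1 [ 0.85 -0.37  2.52 -1.04  0.42 -0.22] tcp [0.5166 0.3853 0.0731]
(0.589, 0.1615, 0.135) -0.09 0.96 1 cost 0.00114634210011249 [ 0.48 -0.41  2.52 -1.04  0.46 -0.19] tcp [0.6045 0.1601 0.1241]
(0.589, 0.1615, 0.08) -0.09 0.96 1 cost 0.0026285527307681592 [ 0.51 -0.38  2.52 -1.04  0.51 -0.15] tcp [0.6045 0.1601 0.0691]
(0.502, 0.38, 0.084) 0.35 0.96 -1 cost 0.003484288533340592 [ 0.72 -0.38  2.52 -0.77  0.28  2.55] tcp [0.5166 0.3853 0.0731]
(0.589, 0.1615, 0.135) -0.09 0.96 -1 cost 0.0031165882427874833 [ 0.33 -0.42  2.52 -0.76  0.28  2.55] tcp [0.6045 0.1601 0.1241]
(0.589, 0.1615, 0.08) -0.09 0.96 -1 cost 0.004699215372943046 [ 0.34 -0.39  2.52 -0.74  0.32  2.55] tcp [0.6045 0.1601 0.0691]
```

```bash
cat > k.py <<'E'
from h import *
from scipy.optimize import least_squares
E_=lambda ax,q:R.from_euler(ax,q).as_matrix()
z=np.array
def fk(q,p):
    h,a1,L2,e,L3,Lt,o6,d1,d2,e5=p
    A=E_('z',q[0]); P=A@z([a1,d1,h]); A=A@E_('y',q[1]); P=P+A@z([0,0,L2]); A=A@E_('y',q[2]); P=P+A@z([e,0,L3])
    A=A@E_('z',q[3]); P=P+A@z([e5,d2,0]); A=A@E_('y',q[4])@E_('z',q[5]+o6); return P+A@z([0,0,Lt]),A
D=[([1.1194,.30043,1.52155,0,1.32068,-.0666],[.20635,.50956,.20492],[-3.14052,0,2.75681]),
([-.51009675,.42892891,1.39025745,.33165079,1.45988172,-.42009985],[.55514,-.1683,.20344],[-3.14,-.3507,1.4215]),
([.20645834,-.0089698,1.88003527,.00328937,1.28406132,-.35836277],[.39157229,.12027848,.2033437],[-3.13001882,-.00769,2.13462128])]
def fit():
    b=None
    for s4 in(1,-1):
      for s6 in(1,-1):
        for o6 in(-1.57,0,1.57,3.14):
          p0=np.array([.3,0,.45,0,.45,.3,o6,.04,0,0])
          sg=np.array([1,1,1,s4,1,s6])
          def res(p):
            r=[]
            for q,x,e in D:
                P,A=fk(z(q)*sg,p); r+=list(P-x)+list(.3*(A-E_('xyz',e)).ravel())
            return np.r_[r,1e-3*(p-p0)*[1,1,1,1,1,1,0,1,1,1]]
          f=least_squares(res,p0)
          if b is None or f.cost<b[0]: b=(f.cost,sg,f.x,res(f.x)[:36].round(3))
    return b
lo=np.array([-3.03,-.79,.23,-1.04,0,-2.55]);hi=np.array([3.03,2.21,2.52,4.18,3.07,2.55])
def ik(b,g,a,th,s=1,q00=None):
    a,th=np.radians([a,th]); t=np.array([np.sin(th)*np.cos(a),np.sin(th)*np.sin(a),-np.cos(th)]); y=s*np.array([-np.sin(a),np.cos(a),0]); A=np.stack([np.cross(y,t),y,t],1)
    T=np.array(g)+.019*t; out=None
    for q0 in ([.4,.3,1.6,0,.6,-1.3],[.4,.6,1.3,0,.3,1.3],[.4,.6,1.5,3,.6,1.3]):
        f=least_squares(lambda q:np.r_[fk(q*b[1],b[2])[0]-T,.3*(fk(q*b[1],b[2])[1]-A).ravel()],np.clip(q0,lo+.01,hi-.01),bounds=(lo,hi))
        if out is None or f.cost<out.cost: out=f
    print(g,a.round(2),th.round(2),s,"cost",out.cost.round(7),out.x.round(2),"tcp",T.round(4))
E
python3 - <<'E'
from k import *
b=fit(); print(b)
for th in (40,50):
  for s in(1,-1):
    for a1,a2 in((20,-5),(20,15)):
        ik(b,(.502,.380,.084),a1,th,s); ik(b,(.589,.1615,.135),a2,th,s); ik(b,(.589,.1615,.08),a2,th,s)
E
```

```text
(np.float64(9.079668039828899e-07), array([1, 1, 1, 1, 1, 1]), array([ 2.41193469e-01,  3.23496985e-03,  4.21167118e-01,  5.80348366e-02,
        4.50086534e-01,  2.68209013e-01,  1.57049091e+00,  3.69276750e-02,
       -3.27934875e-04,  2.35809921e-03]), array([ 0.   ,  0.   ,  0.   , -0.   , -0.   , -0.   , -0.   ,  0.   ,
        0.   ,  0.   ,  0.   , -0.   , -0.   ,  0.   ,  0.   ,  0.   ,
       -0.   ,  0.   , -0.   , -0.   ,  0.001,  0.001, -0.   ,  0.   ,
       -0.   , -0.   , -0.   , -0.   , -0.   ,  0.   , -0.   ,  0.   ,
        0.   ,  0.   ,  0.   , -0.   ]))
(0.502, 0.38, 0.084) 0.35 0.7 1 cost 0.0 [ 0.67  0.44  1.86 -0.92  0.26 -0.42] tcp [0.5135 0.3842 0.0694]
(0.589, 0.1615, 0.135) -0.09 0.7 1 cost 0.0 [ 0.31  0.32  1.89 -0.76  0.37 -0.54] tcp [0.6012 0.1604 0.1204]
(0.589, 0.1615, 0.08) -0.09 0.7 1 cost 1e-07 [ 0.31  0.43  1.91 -1.04  0.29 -0.24] tcp [0.6012 0.1604 0.0654]
(0.502, 0.38, 0.084) 0.35 0.7 1 cost 0.0 [ 0.67  0.44  1.86 -0.92  0.26 -0.42] tcp [0.5135 0.3842 0.0694]
(0.589, 0.1615, 0.135) 0.26 0.7 1 cost 0.0 [ 0.19  0.29  1.92  0.21  0.24 -1.83] tcp [0.
[... 1403 characters left out ...]
 [0.6031 0.1653 0.0678]
(0.502, 0.38, 0.084) 0.35 0.87 -1 cost 3.38e-05 [ 0.69  0.47  1.96  4.18  0.29 -2.37] tcp [0.5157 0.385  0.0718]
(0.589, 0.1615, 0.135) -0.09 0.87 -1 cost 0.0015748 [ 0.25  0.27  1.92 -0.77  0.26  2.55] tcp [0.6035 0.1602 0.1228]
(0.589, 0.1615, 0.08) -0.09 0.87 -1 cost 8.95e-05 [ 0.32  0.46  2.01  4.18  0.35 -2.32] tcp [0.6035 0.1602 0.0678]
(0.502, 0.38, 0.084) 0.35 0.87 -1 cost 3.38e-05 [ 0.69  0.47  1.96  4.18  0.29 -2.37] tcp [0.5157 0.385  0.0718]
(0.589, 0.1615, 0.135) 0.26 0.87 -1 cost 0.0 [ 0.18  0.3   2.02  2.23  0.08 -0.71] tcp [0.6031 0.1653 0.1228]
(0.589, 0.1615, 0.08) 0.26 0.87 -1 cost 0.0 [ 0.18  0.43  2.03  2.82  0.2  -1.3 ] tcp [0.6031 0.1653 0.0678]
```

```bash
cat > s.py <<'E'
from k import *
b=fit(); sg,p=b[1],b[2]
def box(P,c0,c1):
    c0,c1=z(c0),z(c1); d=np.maximum(c0-P,P-c1); return np.linalg.norm(np.maximum(d,0),axis=1)+np.minimum(d.max(1),0)
def cap(P,a,c,r):
    a,c=z(a),z(c); t=np.clip((P-a)@(c-a)/((c-a)@(c-a)),0,1)[:,None]; return np.linalg.norm(P-a-t*(c-a),axis=1)-r
def sam(x,y,zz,n=9): return np.stack(np.meshgrid(np.linspace(*x,n),np.linspace(*y,2*n),np.linspace(*zz,n)),-1).reshape(-1,3)
body=sam((-37.5,37.5),(-88.5,88.5),(-185,-97)); th_=np.linspace(0,6.28,16)
wr=np.stack([np.r_[[[45*np.cos(t),45*np.sin(t),s] for t in th_ for s in np.linspace(-268,-185,6)]]],0)[0]
def clear(q):
    P,A=fk(q*sg,p); W=np.r_[body,wr]@A.T+P*1e3
    q0=q.copy()
    # forearm points
    A1=E_('z',q[0]);S=A1@z([p[1],p[7],p[0]]);A2=A1@E_('y',q[1]);S=S+A2@z([0,0,p[2]]);A3=A2@E_('y',q[2]);w0=S+A3@z([p[3],0,0]);w1=S+A3@z([p[3],0,p[4]])
    F=np.array([(w0+(w1-w0)*t)*1e3+A3@z([55*np.cos(f),55*np.sin(f),0]) for t in np.linspace(0,1,10) for f in th_])
    W=np.r_[W,F]; y=np.radians(-4.1); L=(W-[581,62,0])@E_('z',y)
    return dict(head=box(L,(-22,-62,140),(22,38,236)).min(),lever=min(cap(L,(0,16,221),(0,90,242),13).min(),cap(L,(0,90,242),(0,156,261),14).min()),col=box(L,(-17,-12,0),(17,34,140)).min(),
      base=box(L,(-60,-105,0),(60,66,30)).min(),low=W[:,2].min())
def ikq(g,a,th,s,seeds):
    a,th=np.radians([a,th]); t=z([np.sin(th)*np.cos(a),np.sin(th)*np.sin(a),-np.cos(th)]); y=s*z([-np.sin(a),np.cos(a),0]); A=np.stack([np.cross(y,t),y,t],1); T=z(g)+.019*t
    out=None
    for q0 in seeds:
        f=least_squares(lambda q:np.r_[fk(q*sg,p)[0]-T,.3*(fk(q*sg,p)[1]-A).ravel()],np.clip(q0,lo+.01,hi-.01),bounds=(lo,hi))
        if out is None or f.cost<out.cost: out=f
        if out.cost<1e-8: break
    return out.x,out.cost,T,A
E
cat > run.py <<'E'
from s import *
rows=[]
for a in range(-150,46,15):
  for th in(25,30,35,40,45):
    for s in(1,-1):
      seeds=[[.3,.4,1.7,-.5,.7,-.5*s],[.3,.4,1.7,.5,.6,1.3*s],[.3,.4,1.7,3,.4,0]]
      r=[]
      for h in(.08,.105,.130):
        q,c,T,A=ikq((.589,.1615,h),a,th,s,seeds); 
        if c>1e-7: break
        seeds=[q]; k=clear(q); r.append((min(k['head'],k['lever'],k['col'],k['base']),min((q-lo).min(),(hi-q).min()),q[4],q))
      if len(r)==3: rows.append((min(x[0] for x in r),min(x[1] for x in r),min(x[2] for x in r),a,th,s,r[0][3].round(2),r[2][3].round(2)))
rows.sort(key=lambda r:-min(r[0],150*r[1],100*r[2]))
for r in rows[:14]: print([np.round(x,2) if not isinstance(x,np.ndarray) else x.tolist() for x in r])
E
timeout 500 python3 run.py
```

```text
[np.float64(8.73), np.float64(0.14), np.float64(1.12), np.int64(-60), np.int64(45), np.int64(1), [0.5, 0.67, 1.54, -0.9, 1.12, 0.47], [0.5, 0.59, 1.53, -0.87, 1.18, 0.39]]
[np.float64(6.24), np.float64(0.64), np.float64(1.93), np.int64(-150), np.int64(40), np.int64(1), [0.27, 1.0, 0.89, -0.17, 1.93, 1.32], [0.27, 0.94, 0.87, -0.18, 2.0, 1.3]]
[np.float64(6.24), np.float64(0.64), np.float64(1.93), np.int64(-150), np.int64(40), np.int64(-1), [0.27, 1.0, 0.89, -0.17, 1.93, -1.82], [0.27, 0.94, 0.87, -0.18, 2.0, -1.84]]
[np.float64(6.03), np.float64(0.32), np.float64(1.83), np.int64(-120), np.int64(45), np.int64(-1), [0.39, 0.97, 0.98, -0.47, 1.83, -2.2], [0.39, 0.91, 0.97, -0.47, 1.89, -2.23]]
[np.float64(6.03), np.float64(0.57), np.float64(1.83), np.int64(-120), np.int64(45), np.int64(1), [0.39, 0.97, 0.98, -0.47, 1.83, 0.94], [0.39, 0.91, 0.97, -0.47, 1.89, 0.91]]
[np.float64(14.03), np.float64(0.04), np.float64(0.67), np.int64(-30), np.int64(40), np.int64(1), [0.42, 0.51, 1.78, -1.0, 0.67, 0.13], [0.42, 0.42, 1.76, -0.9, 0.73, -0.0]]
[np.float64(4.99), np.float64(0.49), np.float64(1.
[... 650 characters left out ...]
7]]
[np.float64(3.7), np.float64(0.25), np.float64(1.32), np.int64(-75), np.int64(45), np.int64(1), [0.49, 0.75, 1.4, -0.79, 1.32, 0.57], [0.49, 0.67, 1.39, -0.78, 1.38, 0.51]]
[np.float64(3.22), np.float64(0.22), np.float64(0.67), np.int64(-30), np.int64(35), np.int64(1), [0.4, 0.5, 1.75, -0.82, 0.67, -0.05], [0.4, 0.41, 1.73, -0.74, 0.75, -0.16]]
[np.float64(2.82), np.float64(0.16), np.float64(1.68), np.int64(-105), np.int64(45), np.int64(-1), [0.43, 0.9, 1.11, -0.58, 1.68, -2.34], [0.43, 0.84, 1.1, -0.58, 1.74, -2.39]]
[np.float64(2.82), np.float64(0.46), np.float64(1.68), np.int64(-105), np.int64(45), np.int64(1), [0.43, 0.9, 1.11, -0.58, 1.68, 0.8], [0.43, 0.84, 1.1, -0.58, 1.74, 0.76]]
```

```bash
cat > run2.py <<'E'
from s import *
for a in(-35,-30,-25,-20,-15):
  for th in(36,38,40,42):
    sd=[[.42,.5,1.77,-.9,.7,0]]; r=[]
    for h in(.08,.128):
        q,c,T,A=ikq((.589,.1615,h),a,th,1,sd); sd=[q]; r.append((c<1e-7,{k:round(v) for k,v in clear(q).items()},q[3].round(2),q[4].round(2)))
    print(a,th,r)
print("pin")
for a in(-30,-25,-10,10,30):
  for th in(38,40):
    q,c,T,A=ikq((.502,.380,.084),a,th,1,[[.7,.5,1.77,-.9,.7,0],[.7,.5,1.77,-.3,.5,-.8]]); print(a,th,c<1e-7,q.round(2),T.round(4),clear(q)['low'].round())
E
python3 run2.py
```

```text
-35 36 [(np.True_, {'head': 28, 'lever': 31, 'col': 42, 'base': 100, 'low': 121}, np.float64(-0.84), np.float64(0.74)), (np.True_, {'head': 28, 'lever': 3, 'col': 79, 'base': 145, 'low': 169}, np.float64(-0.77), np.float64(0.81))]
-35 38 [(np.True_, {'head': 31, 'lever': 37, 'col': 44, 'base': 98, 'low': 118}, np.float64(-0.91), np.float64(0.74)), (np.True_, {'head': 31, 'lever': 7, 'col': 80, 'base': 143, 'low': 166}, np.float64(-0.83), np.float64(0.8))]
-35 40 [(np.True_, {'head': 34, 'lever': 42, 'col': 47, 'base': 96, 'low': 116}, np.float64(-0.97), np.float64(0.74)), (np.True_, {'head': 34, 'lever': 11, 'col': 81, 'base': 141, 'low': 164}, np.float64(-0.89), np.float64(0.8))]
-35 42 [(np.True_, {'head': 37, 'lever': 48, 'col': 49, 'base': 94, 'low': 113}, np.float64(-1.03), np.float64(0.75)), (np.True_, {'head': 37, 'lever': 16, 'col': 82, 'base': 138, 'low': 161}, np.float64(-0.95), np.float64(0.8))]
-30 36 [(np.True_, {'head': 22, 'lever': 35, 'col': 38, 'base': 98, 'low': 121}, np.float64(-0.86), np.float64(0.67)), (np.True_, {'head': 22, 'lever': 6, 'col': 76, 'base': 144, '
[... 3599 characters left out ...]
 True [ 0.84  0.63  1.55 -0.85  0.99  0.29] [0.5126 0.3739 0.0694] 120.0
-25 38 True [ 0.83  0.6   1.59 -0.83  0.92  0.2 ] [0.5126 0.3751 0.069 ] 122.0
-25 40 True [ 0.84  0.6   1.6  -0.88  0.92  0.25] [0.5131 0.3748 0.0694] 120.0
-10 38 True [ 0.79  0.53  1.7  -0.89  0.71  0.04] [0.5135 0.378  0.069 ] 122.0
-10 40 True [ 0.8   0.54  1.71 -0.96  0.71  0.11] [0.514  0.3779 0.0694] 120.0
10 38 True [ 0.72  0.47  1.81 -0.89  0.42 -0.28] [0.5135 0.382  0.069 ] 122.0
10 40 True [ 0.73  0.47  1.83 -1.01  0.41 -0.16] [0.514  0.3821 0.0694] 120.0
30 38 True [ 0.61  0.43  1.86 -0.29  0.19 -1.22] [0.5121 0.3858 0.069 ] 122.0
30 40 True [ 0.61  0.43  1.88 -0.42  0.14 -1.08] [0.5126 0.3861 0.0694] 120.0
```

Call:
carry_out:
  motion: "0.006 0.0233 0 0 0 5.1 150; 0.006 0.0233 0 0 0 5.1 150; 0.006 0.0233 0 0 0 5.1 150; 0.006 0.0233 0 0 0 5.1 150; 0.006 0.0233 0 0 0 5.1 150; 0.006 0.0233 0 0 0 5.2 150; 0.006 0.0233 -0.008 -2.46 -4.84 0 150; 0.006 0.0233 -0.008 -2.46 -4.84 0 150; 0.006 0.0233 -0.01 -2.46 -4.84 0 150; 0.006 0.0233 -0.01 -2.46 -4.84 0 150; 0.006 0.0233 -0.01 -2.46 -4.84 0 150; 0.006 0.0233 -0.01 -2.46 -4.84 0 150; 0 0 -0.007 -2.46 -4.84 0 150; 0 0 0 0 0 0 150; 0 0 0 0 0 0 150"

```text
time_s: 10.58
ee_pos: [0.4635, 0.396, 0.1395]
eef_rot: [-3.133, 0.654, 2.664]
force: [-0.2, -0.7, 0.3]
grip_width: 0.0387
grip_force: 0.0
```

```bash
cat > g.py <<'E'
from h import *
def goal(T,a=-27,th=38):
    o=ctrl.get_obs(); a,th=np.radians([a,th]); t=np.array([np.sin(th)*np.cos(a),np.sin(th)*np.sin(a),-np.cos(th)]); y=np.array([-np.sin(a),np.cos(a),0]); A=np.stack([np.cross(y,t),y,t],1)
    M=R.from_euler('xyz',o["eef_rot"]).as_matrix()
    print("t",o["time_s"],"d",(np.array(T)-o["ee_pos"]).round(4),"rot",np.degrees(R.from_matrix(A@M.T).as_rotvec()).round(2),"ee",o["ee_pos"].round(4),"z",M[:,2].round(3),"q",o["qpos"].round(2),"F",o["force"].round(1),o["grip_width"])
E
python3 -c "
from g import *
goal((.463,.400,.140))"
```

```text
t 10.5833 d [-0.0005  0.004   0.0005] rot [ 0.11 -0.62  0.64] ee [0.4635 0.396  0.1395] z [ 0.537 -0.287 -0.793] q [ 0.92  0.47  1.58 -0.74  1.09  0.18] F [-0.2 -0.7  0.3] 0.038690340537585945
```

Call:
carry_out:
  motion: "-0.0005 0.004 0.0005 0 -0.6 0.6 150; 0 0 0 0 0 0 150; 0.0099 -0.005 -0.0142 0 0 0 150; 0.0099 -0.005 -0.0142 0 0 0 150; 0.0099 -0.005 -0.0142 0 0 0 150; 0.0099 -0.005 -0.0142 0 0 0 150; 0.0098 -0.0052 -0.0142 0 0 0 150; 0 0 0 0 0 0 150; 0 0 0 0 0 0 150"

```text
time_s: 11.33
ee_pos: [0.5138, 0.3744, 0.0715]
eef_rot: [3.138, 0.666, 2.665]
force: [-0.5, -0.8, -0.1]
grip_width: 0.0389
grip_force: 0.0
```

```bash
python3 -c "
from g import *
goal((.5124,.3747,.069))
s=ctrl.camera('side')['pixels'][:,:,::-1]; t=ctrl.camera('top')['pixels'][:,:,::-1]
cv2.imwrite('pics/b1.png',np.hstack([cv2.resize(s[240:340,240:340],(400,400),interpolation=cv2.INTER_CUBIC),cv2.resize(t[180:260,130:210],(400,400),interpolation=cv2.INTER_CUBIC)]))"
```

```text
t 11.3333 d [-0.0014  0.0003 -0.0025] rot [-0.06  0.21  0.21] ee [0.5138 0.3744 0.0715] z [ 0.55  -0.281 -0.786] q [ 0.83  0.59  1.59 -0.83  0.94  0.23] F [-0.5 -0.8 -0.1] 0.038930642957924845
```

View pics/b1.png

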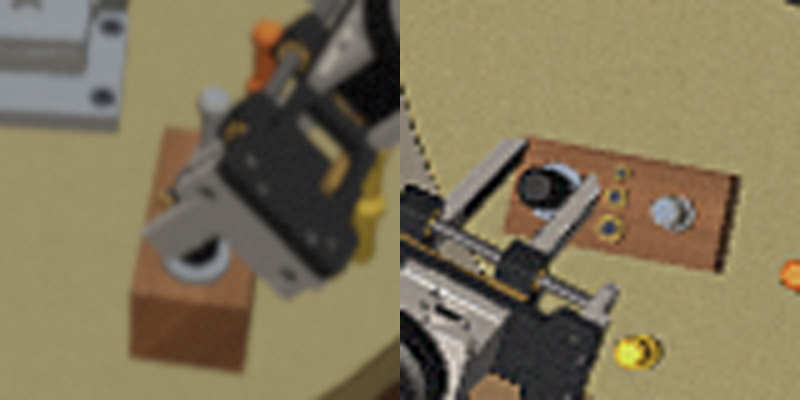

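The black handle (540,188 in the right crop) stands between the two fingers, clear of the dies and the punch. Closing now.

Call:
carry_out:
  motion: "-0.001 0 -0.002 0 0 0 150; 0 0 0 0 0 0 180; 0 0 0 0 0 0 200; 0 0 0 0 0 0 220; 0 0 0 0 0 0 255; 0 0 0 0 0 0 255; 0 0 0 0 0 0 255"
  grip_force: 35

```text
time_s: 12.02
ee_pos: [0.5122, 0.3754, 0.0693]
eef_rot: [3.138, 0.667, 2.666]
force: [-3.3, 0.7, 3.0]
grip_width: 0.0234
grip_force: 35.0
```

```bash
cat > run3.py <<'E'
from s import *
def path(pts,n=6):
    q=z([.83,.59,1.6,-.83,.94,.23])
    for A_,B_ in zip(pts[:-1],pts[1:]):
        for t in np.linspace(0,1,n):
            g=z(A_)+(z(B_)-z(A_))*t; q,c,T,A=ikq(g,-27,38,1,[q]); print(g.round(3),c<1e-7,{k:round(v) for k,v in clear(q).items()},q.round(2))
path([(.502,.380,.140),(.502,.22,.140),(.589,.1615,.130)])
E
python3 run3.py; python3 -c "
from g import *
goal((.5122,.3754,.1293))"
```

```text
[0.502 0.38  0.14 ] True {'head': 238, 'lever': 163, 'col': 259, 'base': 275, 'low': 178} [ 0.83  0.52  1.55 -0.77  1.02  0.13]
[0.502 0.348 0.14 ] True {'head': 211, 'lever': 148, 'col': 233, 'base': 256, 'low': 178} [ 0.79  0.48  1.63 -0.79  0.97  0.13]
[0.502 0.316 0.14 ] True {'head': 185, 'lever': 134, 'col': 209, 'base': 238, 'low': 178} [ 0.75  0.43  1.7  -0.8   0.93  0.12]
[0.502 0.284 0.14 ] True {'head': 162, 'lever': 120, 'col': 188, 'base': 223, 'low': 178} [ 0.7   0.39  1.76 -0.82  0.89  0.1 ]
[0.502 0.252 0.14 ] True {'head': 141, 'lever': 106, 'col': 170, 'base': 211, 'low': 178} [ 0.65  0.35  1.82 -0.83  0.85  0.08]
[0.502 0.22  0.14 ] True {'head': 126, 'lever': 92, 'col': 157, 'base': 202, 'low': 178} [ 0.6   0.31  1.88 -0.85  0.8   0.06]
[0.502 0.22  0.14 ] True {'head': 126, 'lever': 92, 'col': 157, 'base': 202, 'low': 178} [ 0.6   0.31  1.88 -0.85  0.8   0.06]
[0.519 0.208 0.138] True {'head': 105, 'lever': 74, 'col': 138, 'base': 188, 'low': 176} [ 0.55  0.32  1.86 -0.85  0.78  0.02]
[0.537 0.197 0.136] True {'head': 84, 'lever': 57, 'col': 121, 'base': 174, 'low': 174} [ 0.51  0.34  1.84 -0.85  0.75 -0.01]
[0.554 0.185 0.134] True {'head': 63, 'lever': 42, 'col': 105, 'base': 162, 'low': 172} [ 0.48  0.36  1.82 -0.85  0.73 -0.04]
[0.572 0.173 0.132] True {'head': 42, 'lever': 27, 'col': 90, 'base': 151, 'low': 170} [ 0.44  0.38  1.79 -0.84  0.71 -0.08]
[0.589 0.162 0.13 ] True {'head': 22, 'lever': 12, 'col': 76, 'base': 143, 'low': 168} [ 0.4   0.4   1.77 -0.83  0.69 -0.11]
t 12.0167 d [-0.   -0.    0.06] rot [-0.06  0.25  0.09] ee [0.5122 0.3754 0.0693] z [ 0.552 -0.28  -0.786] q [ 0.83  0.59  1.6  -0.83  0.94  0.24] F [-3.3  0.7  3. ] 0.023441434637279154
```

Call:
carry_out:
  motion: "0 0 0.003 0 0 0 255; 0 0 0.006 0 0 0 255; 0 0 0.009 0 0 0 255; 0 0 0.009 0 0 0 255; 0 0 0.009 0 0 0 255; 0 0 0.009 0 0 0 255; 0 0 0.009 0 0 0 255; 0 0 0.004 0 0 0 255; 0 0 0 0 0 0 255; 0 0 0 0 0 0 255"

```text
time_s: 12.85
ee_pos: [0.5122, 0.3752, 0.127]
eef_rot: [3.138, 0.667, 2.666]
force: [0.5, -0.4, -1.1]
grip_width: 0.0233
grip_force: 35.0
```

```bash
cat > pinpose.py <<'E'
from m import *
def tip(show=None):
    s=ctrl.camera('side'); S=cloud(s); t=ctrl.camera('top'); T=cloud(t)
    return s,S,t,T
E
python3 - <<'E'
from g import *
from pinpose import *
goal((.5122,.3754,.1273))
s,S,t,T=tip()
v=[ (s["pixels"][:,:,::-1][215:315,230:330]),(t["pixels"][:,:,::-1][180:260,130:210])]
cv2.imwrite('pics/b2.png',np.hstack([cv2.resize(i,(400,400),interpolation=cv2.INTER_CUBIC) for i in v]))
E
```

```text
t 12.85 d [-0.      0.0002  0.0003] rot [-0.05  0.24  0.1 ] ee [0.5122 0.3752 0.127 ] z [ 0.551 -0.28  -0.786] q [ 0.83  0.51  1.57 -0.78  1.02  0.14] F [ 0.5 -0.4 -1.1] 0.023282653382959397
```

View pics/b2.png

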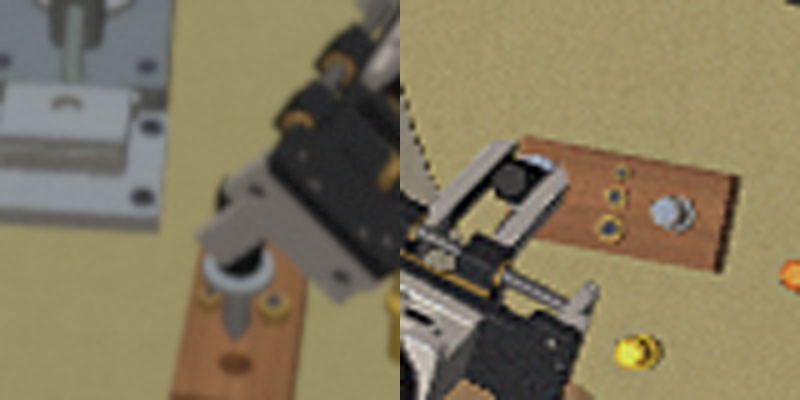

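The pin is held upright and out, its tip at (237,340) above the empty hole, and the punch is still in place. I carry it to the mount.

Call:
carry_out:
  motion: "0 -0.01 0 0 0 0 255; 0 -0.02 0 0 0 0 255; 0 -0.02 0 0 0 0 255; 0 -0.02 0 0 0 0 255; 0 -0.02 0 0 0 0 255; 0 -0.02 0 0 0 0 255; 0 -0.02 0 0 0 0 255; 0 -0.02 0 0 0 0 255; 0 -0.01 0 0 0 0 255; 0.0097 -0.0065 -0.0014 0 0 0 255; 0.0097 -0.0065 -0.0014 0 0 0 255; 0.0097 -0.0065 -0.0014 0 0 0 255; 0.0097 -0.0065 -0.0014 0 0 0 255; 0.0097 -0.0065 -0.0014 0 0 0 255; 0.0097 -0.0065 -0.0014 0 0 0 255; 0 0 0 0 0 0 255; 0 0 0 0 0 0 255"

```text
time_s: 14.37
ee_pos: [0.5707, 0.1758, 0.1182]
eef_rot: [3.139, 0.666, 2.666]
force: [-0.2, 0.1, -1.1]
grip_width: 0.0231
grip_force: 35.0
```

```bash
python3 -c "
from g import *
goal((.5996,.1569,.1143))"
```

```text
t 14.3667 d [ 0.0289 -0.0189 -0.0039] rot [-0.04  0.21  0.16] ee [0.5707 0.1758 0.1182] z [ 0.551 -0.281 -0.786] q [ 0.46  0.35  1.83 -0.85  0.72 -0.04] F [-0.2  0.1 -1.1] 0.02313028610755713
```

Call:
carry_out:
  motion: "0.0072 -0.0047 -0.001 0 0 0 255; 0.0072 -0.0047 -0.001 0 0 0 255; 0.0072 -0.0047 -0.001 0 0 0 255; 0.0073 -0.0048 -0.001 0 0 0 255; 0 0 0 0 0 0 255; 0 0 0 0 0 0 255"

```text
time_s: 14.87
ee_pos: [0.5996, 0.1569, 0.1143]
eef_rot: [3.139, 0.666, 2.666]
force: [-0.2, -0.3, -1.1]
grip_width: 0.0235
grip_force: 35.0
```

Run:
```python
from g import *
from pinpose import *
goal((.5996,.1569,.1143))
s,S,t,T=tip()
i=s["pixels"][:,:,::-1][200:290,205:295]
cv2.imwrite('pics/b3.png',cv2.resize(i,(600,600),interpolation=cv2.INTER_CUBIC))
```

```text
t 14.8667 d [ 0. -0. -0.] rot [-0.04  0.22  0.15] ee [0.5996 0.1569 0.1143] z [ 0.551 -0.28  -0.786] q [ 0.4   0.39  1.79 -0.84  0.69 -0.1 ] F [-0.2 -0.3 -1.1] 0.023541485722678394
```

View pics/b3.png

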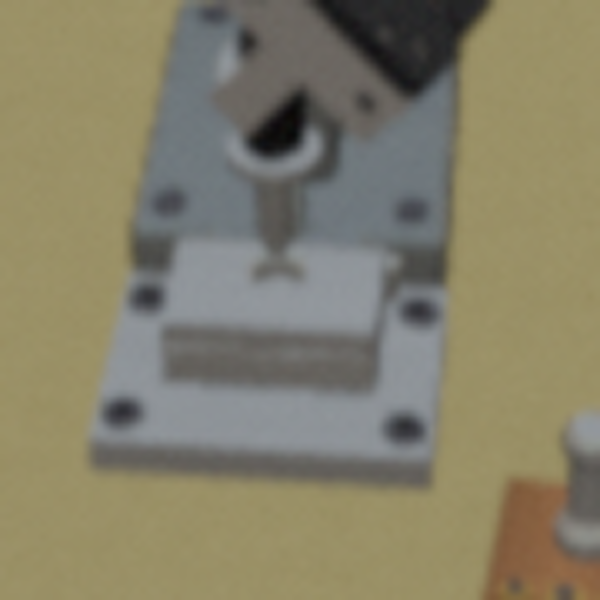

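The pin tip (276,250) is right above the hole (278,267). About 9 mm of height is roughly 20 px here, so it lines up. I lower it.

Call:
carry_out:
  motion: "0 0 -0.004 0 0 0 255; 0 0 -0.004 0 0 0 255; 0 0 -0.004 0 0 0 255; 0 0 -0.004 0 0 0 255; 0 0 -0.004 0 0 0 255; 0 0 0 0 0 0 255"

```text
time_s: 15.47
ee_pos: [0.599, 0.1573, 0.0934]
eef_rot: [3.14, 0.666, 2.667]
force: [0.8, -0.8, -2.2]
grip_width: 0.0232
grip_force: 35.0
```

Call:
carry_out:
  motion: "0 0 -0.004 0 0 0 255; 0 0 -0.004 0 0 0 255; 0 0 -0.004 0 0 0 255; 0 0 -0.004 0 0 0 255; 0 0 -0.004 0 0 0 255; 0 0 -0.003 0 0 0 255; 0 0 -0.002 0 0 0 255; 0 0 0 0 0 0 255; 0 0 0 0 0 0 255"

```text
time_s: 16.22
ee_pos: [0.5994, 0.1574, 0.0695]
eef_rot: [3.138, 0.667, 2.667]
force: [-0.1, 0.2, -0.5]
grip_width: 0.0232
grip_force: 35.0
```

Call:
carry_out:
  motion: "0 0 -0.002 0 0 0 255; 0 0 -0.0015 0 0 0 255; 0 0 -0.001 0 0 0 255; 0 0 -0.001 0 0 0 255; 0 0 0 0 0 0 255; 0 0 0 0 0 0 255"

```text
time_s: 16.72
ee_pos: [0.5998, 0.1574, 0.0652]
eef_rot: [3.138, 0.668, 2.666]
force: [-5.7, -1.6, 9.9]
grip_width: 0.0232
grip_force: 35.0
```

Call:
carry_out:
  motion: "0 0 0.0005 0 0 0 230; 0 0 0 0 0 0 200; 0 0 0 0 0 0 170; 0 0 0 0 0 0 145; 0 0 0 0 0 0 145; -0.0055 0.0028 0.0079 0 0 0 145; -0.011 0.0056 0.0157 0 0 0 145; -0.011 0.0056 0.0157 0 0 0 145; -0.011 0.0056 0.0157 0 0 0 145; -0.011 0.0056 0.0157 0 0 0 145; -0.02 0.01 0.005 0 0 0 145; -0.02 0.01 0 0 0 0 145; -0.02 0.01 0 0 0 0 145; 0 0 0 0 0 0 145; 0 0 0 0 0 0 145"

```text
time_s: 17.97
ee_pos: [0.4893, 0.2133, 0.1408]
eef_rot: [3.138, 0.667, 2.668]
force: [0.7, 0.5, 0.1]
grip_width: 0.0403
grip_force: 0.0
```

Run:
```python
from g import *
from m import *
goal((.5,.2,.1))
c=press(); W=cloud(c); S=cloud(ctrl.camera("side"))
for n,P in(("top",W),("side",S)):
    q=P[(np.hypot(P[...,0]-.5895,P[...,1]-.1615)<.025)&(P[...,2]>.044)&(P[...,2]<.15)]
    h=q[q[:,2]>.085]; cl=q[(q[:,2]>.044)&(q[:,2]<.056)]
    print(n,len(q),"max z",np.sort(q[:,2])[-5:].round(4),"handle c",h.mean(0).round(4) if len(h) else 0,"collar z",np.median(cl[:,2]).round(4) if len(cl) else 0, cl.mean(0).round(4) if len(cl) else 0)
    k=P[(np.hypot(P[...,0]-.489,P[...,1]-.309)<.02)&(P[...,2]>.07)]; print("punch",k.mean(0).round(4),k[:,2].max())
```

```text
t 17.9667 d [ 0.0107 -0.0133 -0.0408] rot [-0.07  0.26 -0.01] ee [0.4893 0.2133 0.1408] z [ 0.552 -0.278 -0.786] q [ 0.62  0.22  1.93 -0.83  0.83  0.06] F [0.7 0.5 0.1] 0.04030526224940471
press yaw -4.41 origin by rear foot [583.7  62.7] by nose [580.9  25.9] tilt spread 837
top 111 max z [0.0996 0.1011 0.1015 0.1018 0.1022] handle c [0.5872 0.1622 0.0965] collar z 0.0471 [0.5826 0.164  0.0473]
punch [0.4824 0.306  0.2073] 0.27494574993168475
side 255 max z [0.0979 0.0983 0.0987 0.0994 0.0996] handle c [0.5896 0.1677 0.0934] collar z 0.0478 [0.5892 0.1709 0.0484]
punch [0.482  0.311  0.1956] 0.27187039494113746
```

```bash
python3 -c "
from station import ctrl
print(ctrl.hand_in())"
```

```text
the job is handed in; nothing more can be done
None
```

The press's tongue is fully home in the mount and the hitch pin is down through both holes with its collar on the jaw, as far as the camera depth readings show; the job was handed in at about 18 s of the 67 s allowed, and the hand-in returned no verdict.

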